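# Lean a cover plate in the inspection stand and hold its keeper rod through both eyes

## Robot

A 7-joint arm with a two-finger parallel gripper is mounted at the origin on a cart in front of the work surface, level with it; the furniture and walls round the work are solid. World frame = base frame: x ahead of the robot, y to its left, z up, the work surface at z = 0. Lengths are in m, angles in rad, forces in N, time in s.
With the tool pointing down it reaches from about 0.4 to 0.85 m from the base axis. Payload 10.4 kg.
Tool frame: the origin (TCP) lies at the centre of the arm's flange, where the gripper is bolted on; the fingertips stand 182 mm ahead of it and the grasp point (between the pads) lies 164 mm ahead of it; z points along the fingers, y is the line along which they close (so a half turn about z gives the same grasp; the last joint's range is limited). The gripper opens to 87 mm and grips with 3 to 60 N. Pads are 19 mm wide; open, the fingers measure 117 mm over their backs; the gripper's body (75 mm by 190 mm) begins 51 mm behind the grasp point.
Start: joints at [-1.131, 0.332, -0.065, 1.46, 0.022, 1.35, -0.088], TCP at [0.279, 0.559, 0.405] pointing down, gripper open.
Joint ranges: [-2.6, 2.6], [-0.5, 2.12], [-1.47, 1.34], [0.16, 2.42], [-1.27, 4.41], [0.06, 2.06], [-2.6, 2.6]. Speed limits (rad/s): [2.22, 2.22, 2.79, 2.79, 3.14, 3.14, 3.14].

## Interface

Orientations are given as a unit quaternion [x, y, z, w].
In Python, from bench import r, eyes, job gives the robot as it stands. The module is installed in compiled form; this text tells all that it offers.
- The arm moves only by the shell command python3 -m inch 'ROWS' [OPENING] [FORCE]. ROWS is JSON, a list of rows, each a list of 6 numbers: the shift along the tool's x, y, z normalised to -1 to 1, where 1 is 4 cm, then the turn, a rotation vector about the tool's x, y, z normalised to -1 to 1, where 1 is 0.12 rad. In form: [[x, y, z, wx, wy, wz], ...]. A call has exactly 5 rows; each row shifts and turns the commanded pose from where the row before left it, along the tool's axes as they then stand; what a row does not reach is not made up. A row lasts 1/12 s, in which the tool goes at most 41.7 mm and 7.16 degrees, less where a joint would pass 70% of its speed; a pose out of reach is approached as far as the arm can. A call with a number of a shift or a turn outside -1 to 1 is refused whole. A call with a gripper value outside its range is refused whole. OPENING is the gripper command: -1 is shut, 1 is fully open, values between are in proportion, set as the call begins (- or left out, the last holds). The fingers move at their own pace and stop on an object; FORCE is the grip in N (left out, the last holds). Time passes only in rows, so rows that do not move let the fingers close, or fill a call up. It gives the time, the measured TCP pose, the force, the opening and the grip force at its end, in the units of the state.
- r.read_state(): the state, without advancing time (a new reading comes with each control period).
- eyes.camera(name): name is "scene" or "side" or "wrist"; returns a dict with "pixels" (420x560x3 uint8, red, green, blue), "fx", "fy", "cx", "cy" (pixels), "extrinsics" (4x4, takes a point from camera to world coordinates). Camera axes: x right, y down, z forward; pixel columns grow to the right and rows downward; lengths in m; the calibration is good to about 2 mm. The wrist camera is an equidistant fisheye: a pixel r from the principal point sees the ray r / f radians off the axis. A picture is of the moment at which its call begins. There is no depth.
- job.close_job(): hands the job in; it is judged then, once.
The state is a dict: "time": time; "joint_positions": joint angles; "joint_vel": joint speeds; "joint_torque": joint torques, N m; "ee_pos": TCP position; "eef_rot": TCP orientation; "ft_force": force on the tool from outside, world axes, zero at the start; "torque": the same for the moment, N m; "width": finger opening in m; "grip_force": force on a finger pad.
Only numpy, scipy, OpenCV 4.12 (cv2) and the standard library are available. Lean on these libraries where they do the work, as an engineer would, in place of code of your own. Each camera call takes 0.05 s, during which the arm holds its last target. There are 200 camera calls.

## Task

Take the aluminium cover plate out of the wooden rack, stand it in the inspection stand so that it leans back against the rear bar, and let go of it. Then take the rod from its V rest and thread it through one eye of the stand and on through the other, across the front of the leaning plate, until it sticks out clearly beyond both. Finish while still holding the rod there in the gripper, without forcing it against the eyes, so that the split pins can be fitted; leave the tape roll, the jar and the spanner where they are.

Things in the scene. Friction and masses are not known exactly. Their poses are not given: they have to be found in the camera images.
- stand: Inspection stand, bolted down: grey base 120 x 170 x 12 mm (stand x, y, z), two 95 mm high posts behind (at x = 27.5, y = +-62 mm) with a bar between them, two brass eyes on posts in front, 108 mm apart inside; the plate goes between the eyes. Origin: centre of the base's underside, on the bench; x points to the stand's back (away from the robot at yaw 0), y to the left, z up.
- channel (a point): Stand (0, 0, 12) mm: on the base's top, where the plate's lower edge goes. Channel between two dark bars along y, 96 mm long and 10 mm high: the front lip's inner face is 18 mm in front of this point (stand -x), the rear stop's inner face 10 mm behind it (+x).
- rear_bar (a point): Stand (27.5, 0, 85) mm: middle of the axis of the 12 mm round steel bar along the stand's y, against which the plate leans.
- eye_right (a point): Stand (-18, -62, 85) mm: centre of the bore of the brass eye on the stand's right (-y). Both eyes: bushes on one common axis along the stand's y, 26 mm bore, 36 mm outside, 16 mm long (8 mm to either side of this point).
- eye_left (a point): Stand (-18, 62, 85) mm: centre of the bore of the like eye on the stand's left (+y).
- plate: Loose aluminium cover plate, 10 mm thick (x), 80 mm wide (y), 140 mm high (z), 0.28 kg, with dark screws and a dark disc flush in it; both faces alike. Starts upright in the slot of the wooden rack. Origin: centre of its lower edge face; z up along the plate.
- plate_top (a point): Centre of the plate's upper edge, 140 mm from its origin.
- plate_rack: Fixed wooden block, 80 x 120 mm, 36 mm high, with a 14 mm wide slot along its y, floor 10 mm above the bench, in which the plate stands. Origin: centre of its underside, on the bench.
- rod: Loose plain aluminium rod, 16 mm diameter, 300 mm long, both ends tapered to 10 mm over the last 6 mm, 0.13 kg. Origin: the middle of its axis; y along the rod (both ends alike). Starts lying level on the two V blocks of its rest, axis 45 mm above the bench.
- rod_rest: Fixed rest for the rod: dark base 70 x 240 x 10 mm with two V blocks (12 mm thick along y, 53 mm high) at y = -100 and +100 mm; the rod lies along its y. The rod is free to be gripped between or outside the blocks. Origin: centre of its underside, on the bench.
- tape: Bystander: black tape roll, 102 mm across, 24 mm high, lying flat. Origin: centre of its underside.
- jar: Bystander: small screw-top jar, 66 mm across, 93 mm high. Origin: centre of its underside.
- spanner: Bystander: flat spanner, 168 x 29 x 7 mm, lying flat. Origin: centre of its underside.
Things that resemble listed ones, but are neither listed nor needed, are in the scene too. Of the things that look like the plate, the larger one is meant.

How it is judged:
By the outcome, as a careful person would: the job done as asked, in the order asked, and still so for the second after the job is handed in, while the arm keeps its last pose, push and grip.
It also fails if it takes over 59 s, if anything falls off the work surface, if the arm or the gripper's body presses on something with over 40 N, if the wrist force passes 120 N, or if a joint passes its speed limit or range.

## Working session

There is one attempt and no reset: what is moved stays moved. The work goes in short steps, Python scripts to look and compute and a shell command to move; the robot and the scene stay as the last step left them, time stands still between calls to the robot, and variables do not carry over. Pictures are saved under pics/ and viewed, at most 10 in all, crops included, and the job is handed in when it is done.

```bash
mkdir -p pics; python3 - <<'E'
from bench import r,eyes,job
import cv2,numpy as np,pickle
D={}
for n in("scene","side","wrist"):
    c=eyes.camera(n);D[n]=c
    cv2.imwrite(f"pics/{n}0.png",c["pixels"][...,::-1])
    print(n,c["fx"],c["fy"],c["cx"],c["cy"],np.round(c["extrinsics"],3).tolist())
pickle.dump(D,open("d0.pkl","wb"))
a=[cv2.imread(f"pics/{n}0.png") for n in("scene","side")]
print(r.read_state())
E
```

```text
scene 470.20917369591285 470.20917369591285 282.6014791073499 206.18205978024528 [[-0.944, -0.145, 0.296, 0.14], [-0.329, 0.423, -0.844, 1.084], [-0.003, -0.895, -0.447, 0.698], [0.0, 0.0, 0.0, 1.0]]
side 434.0622904399839 434.0622904399839 276.6825982775017 206.49848552007217 [[0.981, -0.099, 0.167, 0.337], [-0.193, -0.409, 0.892, -1.071], [-0.02, -0.907, -0.42, 0.609], [0.0, 0.0, 0.0, 1.0]]
wrist 325.19226210127806 325.19226210127806 274.56112060507337 211.90288625621335 [[0.446, 0.853, 0.271, 0.205], [0.895, -0.425, -0.136, 0.596], [-0.001, 0.303, -0.953, 0.385], [0.0, 0.0, 0.0, 1.0]]
{'time': 0.15, 'joint_positions': array([-1.13061497,  0.3327038 , -0.06471303,  1.46070164,  0.02163158,
        1.34991056, -0.08847631]), 'joint_vel': array([-1.24716878e-03, -3.24261450e-03,  5.57804197e-04, -2.26567985e-03,
        1.17604930e-03,  3.23911884e-04, -4.13245725e-05]), 'joint_torque': array([ 1.09771499e-04, -6.23632622e+01,  2.45088700e-02, -3.90144432e+01,
       -6.12147362e-02,  3.71981179e-02,  1.80216921e-04]), 'ee_pos': array([0.27897532, 0.55918416, 0.40417329]), 'eef_rot': array([ 2.29302676e-01,  9.73355033e-01, -5.06630155e-04, -8.35075122e-05]), 'ft_force': array([-0.33227973, -0.37462636,  0.29158295]), 'torque': array([-0.03712299,  0.00616529,  0.00113525]), 'grip_force': 0.0, 'width': 0.0870614844332912}
```

View pics/scene0.png

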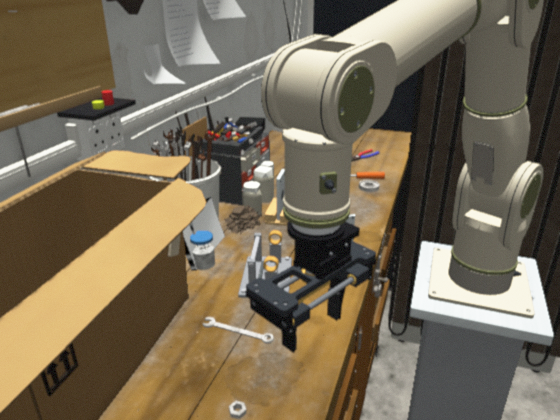

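View pics/side0.png

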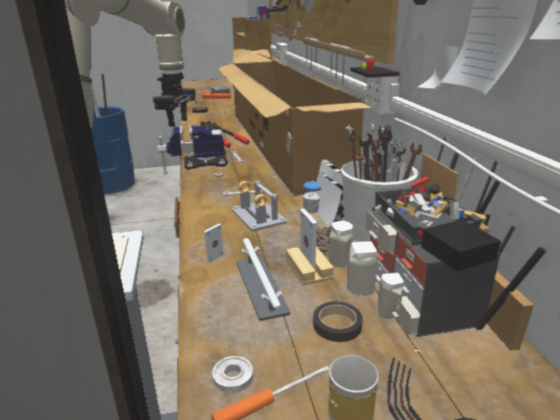

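The side view shows: the stand at (258,208), the rod on its rest at (262,278) and the wooden rack with the upright plate at (310,240). Candidates for the plate are the plate in the rack at (308,236), a small plate standing free at (213,242), and a grey panel behind at (328,190). The one in the wooden rack fits the description. I'll confirm with an enlarged crop.

```bash
python3 - <<'E'
import cv2
a=cv2.imread("pics/side0.png")
cv2.imwrite("pics/crop1.png",cv2.resize(a[173:323,190:350],None,fx=4,fy=4,interpolation=cv2.INTER_CUBIC))
E
```

```text
(no output)
```

View pics/crop1.png

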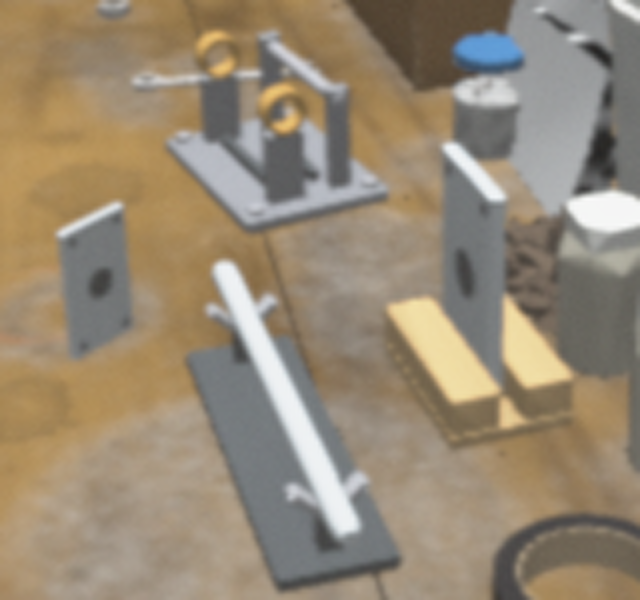

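```bash
cat > h.py <<'E'
import numpy as np,pickle,cv2
from scipy.optimize import least_squares
from scipy.spatial.transform import Rotation as Ro
G=0.164
def proj(c,P):
    T=np.linalg.inv(c["extrinsics"]);p=np.atleast_2d(P)@T[:3,:3].T+T[:3,3]
    if c.get("fish"):
        r=np.hypot(p[:,0],p[:,1])+1e-12;k=np.arctan2(r,p[:,2])/r
        return np.c_[c["cx"]+c["fx"]*k*p[:,0],c["cy"]+c["fy"]*k*p[:,1]]
    return np.c_[c["cx"]+c["fx"]*p[:,0]/p[:,2],c["cy"]+c["fy"]*p[:,1]/p[:,2]]
def place(q,L):
    c,s=np.cos(q[2]),np.sin(q[2]);L=np.atleast_2d(L)/1000.
    return np.c_[q[0]+c*L[:,0]-s*L[:,1],q[1]+s*L[:,0]+c*L[:,1],L[:,2]]
def fit(obs,x0):  # obs: list of (cam, L, px)
    f=lambda q:np.concatenate([(proj(c,place(q,L))-px).ravel() for c,L,px in obs])
    s=least_squares(f,x0,loss="soft_l1");return s.x,f(s.x).reshape(-1,2)
def down(yaw,tilt=0):
    """tool pointing down, tool y along world yaw direction; tilt about tool x"""
    y=np.array([np.cos(yaw),np.sin(yaw),0]);z=np.array([0,0,-1.]);x=np.cross(y,z)
    return Ro.from_matrix(np.c_[x,y,z])*Ro.from_rotvec([tilt,0,0])
def plan(gp,R):
    from bench import r
    s=r.read_state();R0=Ro.from_quat(s["eef_rot"]);t=np.array(gp)-R.as_matrix()[:,2]*G
    g=s["ee_pos"]+R0.as_matrix()[:,2]*G
    print("t",round(s["time"],2),"grasp",g.round(4),"w",round(s["width"],4),"gf",round(s["grip_force"],1),"F",s["ft_force"].round(1))
    print("turn rows (first)",((R0.inv()*R).as_rotvec()/.12).round(2),"then shift",(R.inv().apply(t-s["ee_pos"])/.04).round(2))
E
python3 - <<'E'
from h import *
c=pickle.load(open("d0.pkl","rb"))["side"]
k=lambda a:np.array(a)/4.+[190,173]
for n,L,px in[
("stand",[[-60,85,12],[-60,-85,12],[60,-85,12],[-18,-62,85],[-18,62,85],[27.5,-62,95],[27.5,62,95]],[[167,142],[250,220],[387,188],[284,109],[218,55],[338,88],[268,39]]),
("rack",[[-40,60,36],[-40,-60,36],[40,-60,36],[0,40,150],[0,-40,150]],[[388,307],[452,403],[572,380],[451,145],[498,199]]),
("rod",[[0,150,45],[0,-150,45],[-35,120,10],[-35,-120,10],[35,-120,10]],[[223,268],[346,528],[190,355],[280,577],[398,560]])]:
    q,e=fit([(c,L,k(px))],[.5,0,0]);print(n,q.round(4),"yawdeg",np.degrees(q[2]).round(1));print(e.round(1).tolist())
E
```

```text
stand [0.508  0.1573 0.2759] yawdeg 15.8
[[-0.7, -0.8], [-0.3, 0.9], [1.2, 0.0], [-0.1, 0.5], [-0.1, 0.2], [0.0, -0.4], [0.3, -1.3]]
rack [ 0.5834 -0.1723  0.1098] yawdeg 6.3
[[-1.2, -0.8], [-1.0, -0.2], [0.3, -0.6], [0.5, 0.8], [1.0, 1.3]]
rod [ 0.454  -0.2158  0.0812] yawdeg 4.6
[[0.8, 0.7], [1.1, 4.4], [-1.0, -1.9], [-1.8, 0.0], [0.2, -2.0]]
```

The crop confirms it: the plate in the rack, with its disc and screws, is the larger of the two matching plates. Next I move above the stand for a close look.

```bash
python3 - <<'E'
from h import *
plan([.49,.22,.30],down(.2))
E
```

```text
t 0.15 grasp [0.2789 0.559  0.2402] w 0.0871 gf 0.0 F [-0.3 -0.4  0.3]
turn rows (first) [-0.01  0.    7.57] then shift [-9.36  3.49 -1.5 ]
```

```bash
python3 -m inch '[[0,0,-0.5,0,0,0.95],[0,0,-0.5,0,0,0.95],[0,0,-0.5,0,0,0.95],[0,0,0,0,0,0.95],[0,0,0,0,0,0.95]]' 1 20
python3 -m inch '[[0,0,0,0,0,0.95],[0,0,0,0,0,0.95],[0,0,0,0,0,0.92],[-0.9,0.33,0,0,0,0],[-0.9,0.33,0,0,0,0]]'
python3 -m inch '[[-0.9,0.33,0,0,0,0],[-0.9,0.33,0,0,0,0],[-0.9,0.33,0,0,0,0],[-0.9,0.33,0,0,0,0],[-0.9,0.33,0,0,0,0]]'
python3 -m inch '[[-0.9,0.33,0,0,0,0],[-0.9,0.33,0,0,0,0],[-0.9,0.33,0,0,0,0],[0,0,0,0,0,0],[0,0,0,0,0,0]]'
python3 - <<'E'
from h import *
from bench import eyes
plan([.49,.22,.30],down(.2))
c=eyes.camera("wrist");c["fish"]=1;pickle.dump(c,open("w1.pkl","wb"))
cv2.imwrite("pics/w1.png",cv2.resize(c["pixels"][...,::-1],None,fx=1.4286,fy=1.4286))
E
```

```text
time: 0.57
ee_pos: [0.2791, 0.5594, 0.4661]
eef_rot: [0.496, 0.868, 0.001, -0.0]
ft_force: [0.8, 0.2, -0.9]
width: 0.0869
grip_force: 0.0
time: 0.98
ee_pos: [0.3179, 0.4945, 0.4637]
eef_rot: [0.632, 0.775, -0.001, -0.0]
ft_force: [1.4, -0.8, 0.7]
width: 0.0869
grip_force: 0.0
time: 1.4
ee_pos: [0.4201, 0.3287, 0.4647]
eef_rot: [0.633, 0.774, -0.0, -0.0]
ft_force: [0.3, 0.6, -0.9]
width: 0.0871
grip_force: 0.0
time: 1.82
ee_pos: [0.4808, 0.2304, 0.4647]
eef_rot: [0.635, 0.773, -0.0, 0.0]
ft_force: [-0.7, 0.4, 0.8]
width: 0.0871
grip_force: 0.0
t 1.82 grasp [0.4808 0.2303 0.3007] w 0.0871 gf 0.0 F [-0.7  0.4  0.8]
turn rows (first) [-0.    0.   -0.04] then shift [-0.3   0.17  0.02]
```

View pics/w1.png

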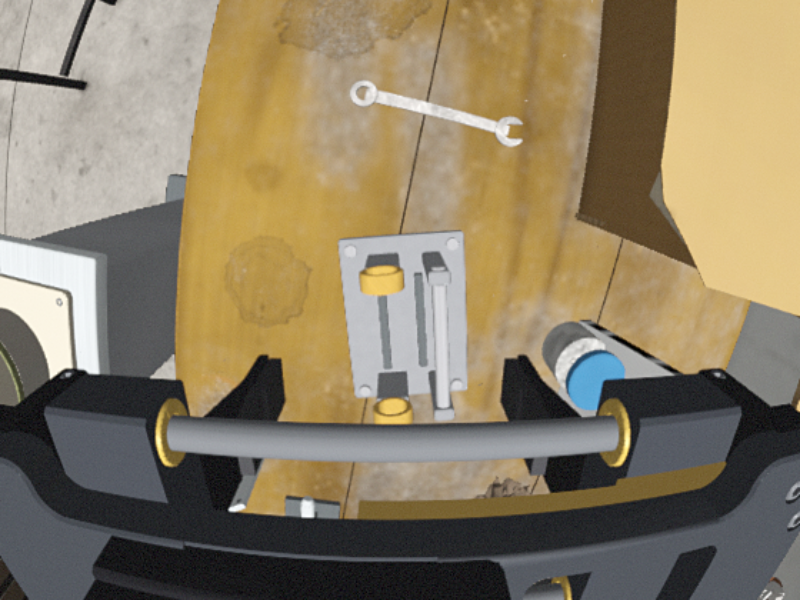

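The wrist view shows the stand's base corners at (339,238), (462,232), (467,389) and (358,398), the eyes at (381,277) and (393,410), and the jar on the right. I'll refine the stand's pose from both views and go on to the rack.

```bash
python3 - <<'E'
from h import *
c=pickle.load(open("d0.pkl","rb"))["side"];w=pickle.load(open("w1.pkl","rb"))
k=lambda a:np.array(a)/4.+[190,173]
L1,p1=[[-60,85,12],[-60,-85,12],[60,-85,12],[-18,-62,85],[-18,62,85],[27.5,-62,95]],k([[167,142],[250,220],[387,188],[284,109],[218,55],[338,88]])
L2,p2=[[-60,85,12],[60,85,12],[60,-85,12],[-60,-85,12],[-18,62,85],[-18,-62,85],[27.5,62,95],[27.5,-62,95]],np.array([[339,238],[462,232],[467,389],[358,398],[382,277],[393,410],[436,272],[444,411]])/1.4286
for o in([(w,L2,p2)],[(w,L2,p2),(c,L1,p1)]):
    q,e=fit(o,[.5,.15,.27]);print(q.round(4),e.round(1).tolist())
plan([.583,-.14,.28],down(.11))
E
```

```text
[0.5087 0.1642 0.2751] [[-1.8, -0.1], [0.5, -2.7], [0.5, -0.6], [-1.9, -1.0], [-0.8, -0.1], [0.1, 0.6], [1.8, 2.5], [0.5, 1.1]]
[0.5088 0.1639 0.2743] [[-1.7, 0.0], [0.5, -2.5], [0.5, -0.5], [-1.9, -0.9], [-0.7, 0.1], [0.0, 0.7], [1.9, 2.8], [0.5, 1.3], [-0.7, -1.7], [-0.4, -0.1], [1.0, -0.9], [-0.2, -0.4], [-0.0, -0.6], [-0.1, -1.2]]
t 1.87 grasp [0.4798 0.2324 0.3006] w 0.0871 gf 0.0 F [-0.   0.8  0.2]
turn rows (first) [-0.   -0.    0.74] then shift [-9.53  1.54  0.52]
```

```bash
python3 -m inch '[[-0.9,0,0,0,0,0.74],[-0.9,0,0,0,0,0],[-0.9,0,0,0,0,0],[-0.9,0,0,0,0,0],[-0.9,0,0,0,0,0]]'
python3 -m inch '[[-0.9,0,0,0,0,0],[-0.9,0,0,0,0,0],[-0.9,0,0,0,0,0],[-0.9,0,0,0,0,0],[-0.9,0,0,0,0,0]]'
python3 -m inch '[[-0.9,0,0,0,0,0],[-0.9,0,0,0,0,0],[-0.9,0,0,0,0,0],[-0.9,0,0,0,0,0],[0,0,0,0,0,0]]'
python3 -m inch '[[0,0,0,0,0,0],[0,0,0,0,0,0],[0,0,0,0,0,0],[0,0,0,0,0,0],[0,0,0,0,0,0]]' >/dev/null
python3 - <<'E'
from h import *
from bench import eyes
plan([.583,-.17,.28],down(.11))
c=eyes.camera("wrist");c["fish"]=1;pickle.dump(c,open("w2.pkl","wb"))
cv2.imwrite("pics/w2.png",cv2.resize(c["pixels"][...,::-1],None,fx=1.4286,fy=1.4286))
E
```

```text
time: 2.28
ee_pos: [0.5024, 0.0544, 0.4647]
eef_rot: [0.666, 0.746, 0.0, -0.0]
ft_force: [0.9, 0.5, -0.2]
width: 0.0874
grip_force: 0.0
time: 2.7
ee_pos: [0.523, -0.1244, 0.4648]
eef_rot: [0.666, 0.746, 0.0, -0.0]
ft_force: [1.0, -0.1, 0.3]
width: 0.0871
grip_force: 0.0
time: 3.12
ee_pos: [0.538, -0.2727, 0.464]
eef_rot: [0.669, 0.743, -0.002, 0.0]
ft_force: [-0.4, -1.6, 1.2]
width: 0.087
grip_force: 0.0
t 3.53 grasp [ 0.5392 -0.2663  0.3009] w 0.0871 gf 0.0 F [0.3 0.6 0.4]
turn rows (first) [ 0.   -0.01  0.03] then shift [2.28 1.36 0.52]
```

View pics/w2.png

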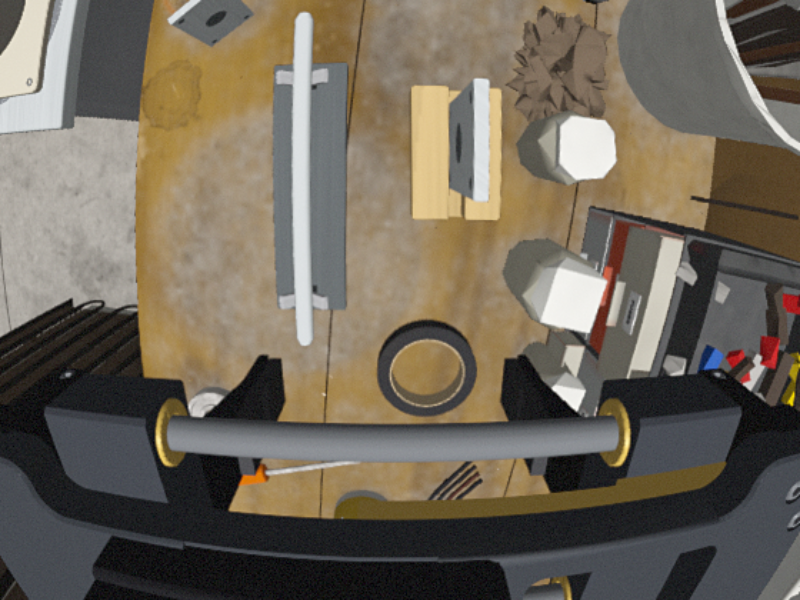

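The view shows the rack at (411..499, 86..219) with the plate's top edge from (481,80) to (481,199). The rod runs from (304,13) to (305,345), and the jars are clear to the right.

```bash
cat > f2.py <<'E'
from h import *
w=pickle.load(open("w2.pkl","rb"))
k=lambda a:np.array(a)/1.4286
for n,L,px in[
("rack",[[-40,60,36],[-40,-60,36],[40,-60,36],[40,60,36]],[[412,86],[411,218],[499,219],[499,88]]),
("platetop",[[0,40,150],[0,-40,150]],[[481.5,80],[481,199]]),
("rest",[[-35,120,10],[35,120,10],[35,-120,10],[-35,-120,10]],[[275,65],[347,63],[345,307],[277,308]]),
("rod",[[0,150,45],[0,-150,45]],[[304,13],[305,345]])]:
    q,e=fit([(w,L,k(px))],[.5,-.17,.1]);print(n,q.round(4),e.round(1).tolist())
E
python3 f2.py; python3 -c "
from h import *
plan([.583,-.17,.28],down(.11))"
```

```text
rack [ 0.5855 -0.1696  0.1224] [[-1.3, -1.2], [-0.1, 0.9], [0.2, 0.6], [1.3, -0.5]]
platetop [ 0.5853 -0.1628  0.1226] [[0.0, -1.5], [-0.0, 1.4]]
rest [ 0.4555 -0.2174  0.0898] [[-0.8, -0.4], [0.6, -0.8], [0.2, 2.0], [-0.2, 0.1]]
rod [ 0.4541 -0.2097  0.0919] [[0.0, 1.2], [0.0, -1.4]]
t 3.58 grasp [ 0.539  -0.2667  0.3009] w 0.0871 gf 0.0 F [ 0.2 -0.6 -0.2]
turn rows (first) [ 0.   -0.    0.02] then shift [2.28 1.36 0.52]
```

```bash
python3 -c "
from h import *
plan([.5853,-.164,.20],down(.1225))"
```

```text
t 3.58 grasp [ 0.539  -0.2667  0.3009] w 0.0871 gf 0.0 F [ 0.2 -0.6 -0.2]
turn rows (first) [ 0.   -0.   -0.08] then shift [2.41 1.46 2.52]
```

```bash
python3 -m inch '[[0.4,0.24,0,0,0,-0.08],[0.6,0.38,0,0,0,0],[0.6,0.38,0,0,0,0],[0.5,0.28,0.4,0,0,0],[0.31,0.18,0.6,0,0,0]]'
python3 -m inch '[[0,0,0.6,0,0,0],[0,0,0.6,0,0,0],[0,0,0.32,0,0,0],[0,0,0,0,0,0],[0,0,0,0,0,0]]'>/dev/null
python3 -c "
from h import *
plan([.5853,-.164,.132],down(.1225))"
```

```text
time: 4.0
ee_pos: [0.5869, -0.1615, 0.4262]
eef_rot: [0.662, 0.75, 0.002, 0.001]
ft_force: [1.0, -0.4, -0.3]
width: 0.0873
grip_force: 0.0
t 4.42 grasp [ 0.5853 -0.165   0.2004] w 0.0869 gf 0.0 F [-0.3 -0.3 -0.3]
turn rows (first) [-0.   -0.   -0.02] then shift [0.02 0.   1.71]
```

```bash
python3 -m inch '[[0,0,0.5,0,0,0],[0,0,0.5,0,0,0],[0,0,0.4,0,0,0],[0,0,0.3,0,0,0],[0,0,0,0,0,0]]'
python3 -m inch '[[0,0,0,0,0,0],[0,0,0,0,0,0],[0,0,0,0,0,0],[0,0,0,0,0,0],[0,0,0,0,0,0]]' -1 35
python3 -m inch '[[0,0,0,0,0,0],[0,0,0,0,0,0],[0,0,0,0,0,0],[0,0,0,0,0,0],[0,0,0,0,0,0]]'
python3 -c "
from h import *
plan([.5853,-.164,.27],down(.1225))"
```

```text
time: 4.83
ee_pos: [0.5851, -0.165, 0.295]
eef_rot: [0.663, 0.748, -0.0, -0.001]
ft_force: [-0.6, -0.2, 0.2]
width: 0.0872
grip_force: 0.0
time: 5.25
ee_pos: [0.5854, -0.1652, 0.2966]
eef_rot: [0.663, 0.748, 0.0, 0.0]
ft_force: [0.4, 0.9, -0.2]
width: 0.0615
grip_force: 0.0
time: 5.67
ee_pos: [0.5852, -0.1652, 0.2959]
eef_rot: [0.663, 0.748, -0.0, -0.0]
ft_force: [-0.2, 0.2, 0.9]
width: 0.0283
grip_force: 0.0
t 5.67 grasp [ 0.5852 -0.1652  0.1319] w 0.0283 gf 0.0 F [-0.2  0.2  0.9]
turn rows (first) [-0.   -0.   -0.02] then shift [ 0.03  0.01 -3.45]
```

```bash
python3 -m inch '[[0,0,0,0,0,0],[0,0,0,0,0,0],[0,0,0,0,0,0],[0,0,0,0,0,0],[0,0,0,0,0,0]]'
python3 -m inch '[[0,0,-0.2,0,0,0],[0,0,-0.5,0,0,0],[0,0,-0.7,0,0,0],[0,0,-0.7,0,0,0],[0,0,-0.7,0,0,0]]'
python3 -m inch '[[0,0,-0.7,0,0,0],[0,0,0,0,0,0],[0,0,0,0,0,0],[0,0,0,0,0,0],[0,0,0,0,0,0]]'
python3 -c "
from h import *
plan([.5088,.1639,.27],down(.2745))"
```

```text
time: 6.08
ee_pos: [0.5852, -0.1652, 0.2959]
eef_rot: [0.663, 0.748, 0.0, -0.0]
ft_force: [-0.5, -0.1, -0.6]
width: 0.0094
grip_force: 35.0
time: 6.5
ee_pos: [0.5849, -0.1652, 0.4095]
eef_rot: [0.663, 0.748, -0.0, -0.0]
ft_force: [0.5, 0.6, -3.2]
width: 0.0094
grip_force: 35.0
time: 6.92
ee_pos: [0.585, -0.1649, 0.4345]
eef_rot: [0.663, 0.748, -0.001, -0.001]
ft_force: [-0.7, 0.1, -3.5]
width: 0.0099
grip_force: 35.0
t 6.92 grasp [ 0.5846 -0.1649  0.2705] w 0.0099 gf 35.0 F [-0.7  0.1 -3.5]
turn rows (first) [-0.02 -0.01 -1.28] then shift [8.43 0.4  0.01]
```

```bash
cat >> h.py <<'E'
ST=[.5088,.1639,.2745]
def platepose(th,xb,lift,y=0,hg=122):
    u=np.array([np.sin(th),0,np.cos(th)]);n=np.array([np.cos(th),0,-np.sin(th)])
    return place(ST,np.array([xb,y,12+lift])-5*n+hg*u)[0],down(ST[2],th)
E
python3 -c "
from h import *
plan(*platepose(.2618,0,120))"
```

```text
t 6.92 grasp [ 0.5846 -0.1649  0.2705] w 0.0099 gf 35.0 F [-0.7  0.1 -3.5]
turn rows (first) [ 2.16 -0.18 -1.27] then shift [8.43 2.21 0.05]
```

```bash
python3 -m inch '[[0.1,0,0,0.5,-0.04,-0.3],[0.3,0,0,0.6,-0.05,-0.35],[0.5,0.1,0,0.6,-0.05,-0.35],[0.6,0.2,0,0.46,-0.04,-0.27],[0.7,0.2,0,0,0,0]]'
python3 -m inch '[[0.7,0.2,0,0,0,0],[0.7,0.2,0,0,0,0],[0.7,0.2,0,0,0,0],[0.7,0.2,0,0,0,0],[0.7,0.2,0,0,0,0]]'
python3 -m inch '[[0.7,0.2,0,0,0,0],[0.5,0.2,0,0,0,0],[0.3,0,0,0,0,0],[0,0,0,0,0,0],[0,0,0,0,0,0]]'
python3 -c "
from h import *
plan(*platepose(.2618,0,120))"
```

```text
time: 7.33
ee_pos: [0.5846, -0.0742, 0.4296]
eef_rot: [0.598, 0.79, -0.107, -0.079]
ft_force: [0.7, 0.2, -1.9]
width: 0.01
grip_force: 35.0
time: 7.75
ee_pos: [0.5835, 0.072, 0.4196]
eef_rot: [0.599, 0.79, -0.104, -0.078]
ft_force: [0.5, 0.0, -2.1]
width: 0.0097
grip_force: 35.0
time: 8.17
ee_pos: [0.5824, 0.1319, 0.4161]
eef_rot: [0.599, 0.79, -0.104, -0.078]
ft_force: [0.3, -1.2, -1.5]
width: 0.0099
grip_force: 35.0
t 8.17 grasp [0.5417 0.1201 0.2577] w 0.0099 gf 35.0 F [ 0.3 -1.2 -1.5]
turn rows (first) [ 0.01  0.02 -0.01] then shift [1.27 0.21 0.11]
```

```bash
python3 -m inch '[[0.5,0.1,0.05,0,0,0],[0.5,0.1,0.06,0,0,0],[0.27,0,0,0,0,0],[0,0,0,0,0,0],[0,0,0,0,0,0]]' >/dev/null
python3 -m inch '[[0,0.1,0.36,0,0,0],[0,0.13,0.5,0,0,0],[0,0.13,0.5,0,0,0],[0,0.13,0.5,0,0,0],[0,0.13,0.5,0,0,0]]'
python3 - <<'E'
from h import *
from bench import eyes
plan(*platepose(.2618,0,0))
c=eyes.camera("side");w=eyes.camera("wrist");w["fish"]=1;pickle.dump((c,w),open("s3.pkl","wb"))
a=cv2.resize(c["pixels"][...,::-1][170:250,210:310],None,fx=5,fy=5,interpolation=cv2.INTER_CUBIC)
b=w["pixels"][...,::-1][140:320,190:390]
b=cv2.resize(b,None,fx=1.5,fy=1.5)
o=np.zeros((400,800,3),np.uint8);o[:,:500]=a;o[:270,500:800]=b
cv2.imwrite("pics/s3.png",o)
E
```

```text
time: 9.0
ee_pos: [0.5754, 0.1805, 0.3123]
eef_rot: [0.6, 0.79, -0.104, -0.077]
ft_force: [0.2, 0.9, -1.6]
width: 0.0101
grip_force: 35.0
t 9.0 grasp [0.535  0.1688 0.1538] w 0.0101 gf 35.0 F [ 0.2  0.9 -1.6]
turn rows (first) [ 0.02  0.02 -0.03] then shift [0.05 0.16 0.55]
```

View pics/s3.png

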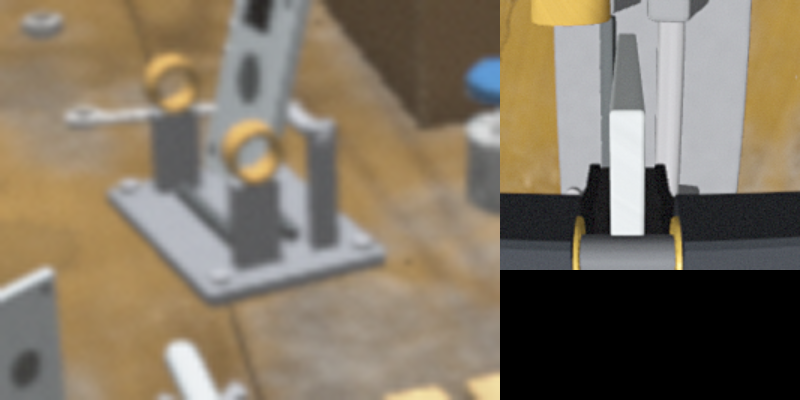

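The plate hangs tilted between the eyes and the bar, above the channel. I'll lower it.

```bash
python3 -m inch '[[0.05,0.06,0.2,0,0,0],[0,0.05,0.2,0,0,0],[0,0.03,0.1,0,0,0],[0,0,0,0,0,0],[0,0,0,0,0,0]]'
python3 -m inch '[[0,0.01,0.03,0,0,0],[0,0,0.03,0,0,0],[0,0,0,0,0,0],[0,0,0,0,0,0],[0,0,0,0,0,0]]'
python3 -c "
from h import *
plan(*platepose(.2618,0,0))"
```

```text
time: 9.52
ee_pos: [0.5748, 0.1847, 0.2923]
eef_rot: [0.599, 0.79, -0.104, -0.077]
ft_force: [0.3, -0.2, -2.4]
width: 0.0097
grip_force: 35.0
time: 9.93
ee_pos: [0.5745, 0.1848, 0.2896]
eef_rot: [0.599, 0.79, -0.104, -0.078]
ft_force: [0.0, -0.8, -1.3]
width: 0.0096
grip_force: 35.0
t 9.93 grasp [0.534  0.1731 0.1311] w 0.0096 gf 35.0 F [ 0.  -0.8 -1.3]
turn rows (first) [ 0.02  0.01 -0.01] then shift [-0.06  0.01  0.  ]
```

```bash
for i in 1 2; do python3 -m inch '[[0,0.01,0.04,0,0,0],[0,0,0,0,0,0],[0,0,0,0,0,0],[0,0,0,0,0,0],[0,0,0,0,0,0]]' | grep -E "pos|ft"; done
```

```text
ee_pos: [0.5748, 0.1847, 0.2892]
ft_force: [0.2, -0.7, 8.3]
ee_pos: [0.5749, 0.1846, 0.2891]
ft_force: [-4.0, -2.2, 19.9]
```

```bash
python3 -m inch '[[0,0,-0.04,0,0,0],[0,0.03,0,0,0,0],[0,0.03,0,0,0,0],[0,0,0,0,0,0],[0,0,0,0,0,0]]' | grep -E "pos|ft"
python3 -m inch '[[0,0.03,0,0,0,0],[0,0.03,0,0,0,0],[0,0,0,0,0,0],[0,0,0,0,0,0],[0,0,0,0,0,0]]' | grep -E "pos|ft"
```

```text
ee_pos: [0.5763, 0.185, 0.2887]
ft_force: [-11.1, -2.4, 18.6]
ee_pos: [0.5775, 0.1853, 0.288]
ft_force: [-18.1, -4.6, 23.8]
```

```bash
python3 -m inch '[[0,-0.02,-0.03,0,0,0],[0,-0.02,-0.03,0,0,0],[0,0,0,0,0,0],[0,0,0,0,0,0],[0,0,0,0,0,0]]' | grep -E "pos|ft"
python3 -m inch '[[0,0,0,0,0,0],[0,0,0,0,0,0],[0,0,0,0,0,0],[0,0,0,0,0,0],[0,0,0,0,0,0]]' -0.2
python3 -m inch '[[0,0,0,0,0,0],[0,0,0,0,0,0],[0,0,0,0,0,0],[0,0,-0.1,0,0,0],[0,0,-0.2,0,0,0]]'
python3 - <<'E'
from h import *
from bench import eyes
c=eyes.camera("side");w=eyes.camera("wrist");w["fish"]=1
a=cv2.resize(c["pixels"][...,::-1][160:240,210:310],None,fx=5,fy=5,interpolation=cv2.INTER_CUBIC)
b=cv2.resize(w["pixels"][...,::-1][140:320,190:390],None,fx=1.5,fy=1.5)
o=np.zeros((400,800,3),np.uint8);o[:,:500]=a;o[:270,500:800]=b
cv2.imwrite("pics/s4.png",o)
E
```

```text
ee_pos: [0.5768, 0.1853, 0.2887]
ft_force: [-12.4, -3.2, 5.4]
time: 12.43
ee_pos: [0.5786, 0.1859, 0.2894]
eef_rot: [0.599, 0.79, -0.103, -0.077]
ft_force: [-0.3, -0.3, -0.7]
width: 0.0318
grip_force: 0.0
time: 12.85
ee_pos: [0.5811, 0.1867, 0.3005]
eef_rot: [0.599, 0.79, -0.104, -0.078]
ft_force: [0.1, 0.1, 0.1]
width: 0.0345
grip_force: 0.0
```

View pics/s4.png

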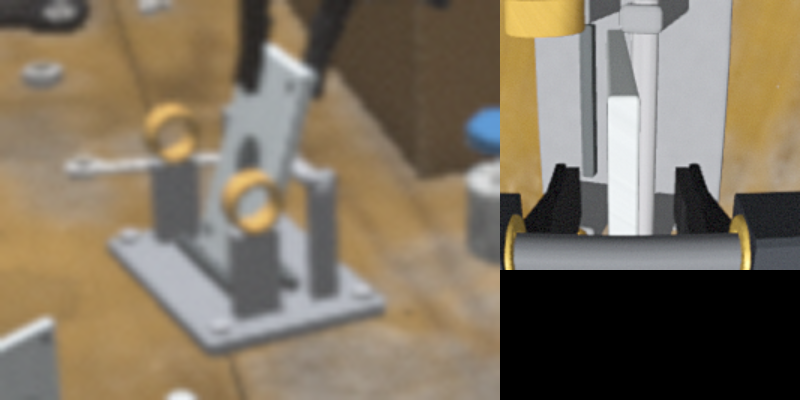

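The plate leans on the rear bar with its foot in the channel. Now I retract and go to the rod.

```bash
python3 -m inch '[[0,0,-0.5,0,0,0],[0,0,-0.6,0,0,0],[0,0,-0.6,0,0,0],[0,0,-0.6,0,0,0],[0,0,-0.4,0,0,0]]' | grep -E "pos|ft"
python3 -c "
from h import *
q=[.4541,-.2097,.0919];p=place(q,[0,-80,150])[0];print(p);plan(p,down(.0919))"
```

```text
ee_pos: [0.6085, 0.1944, 0.4079]
ft_force: [0.6, 0.0, 0.2]
[ 0.46144166 -0.28936241  0.15      ]
t 13.37 grasp [0.5684 0.1829 0.2493] w 0.0351 gf 0.0 F [0.6 0.  0.2]
turn rows (first) [-2.14  0.21  1.51] then shift [-11.71  -4.77   2.35]
```

```bash
python3 -m inch '[[0,0,0,-0.5,0.05,0.3],[0,0,0,-0.6,0.06,0.45],[-0.3,-0.1,0,-0.6,0.06,0.45],[-0.6,-0.2,0,-0.44,0.04,0.31],[-0.7,-0.3,0,0,0,0]]' 1 50 | grep -E "pos|ft"
python3 -m inch '[[-0.75,-0.3,0,0,0,0],[-0.75,-0.3,0,0,0,0],[-0.75,-0.3,0,0,0,0],[-0.75,-0.3,0,0,0,0],[-0.75,-0.3,0,0,0,0]]' | grep -E "pos|ft"
python3 -m inch '[[-0.75,-0.3,0,0,0,0],[-0.75,-0.3,0,0,0,0],[-0.75,-0.3,0,0,0,0],[-0.75,-0.3,0,0,0,0],[-0.75,-0.3,0,0,0,0]]' | grep -E "pos|ft"
python3 -m inch '[[-0.75,-0.3,0.3,0,0,0],[-0.6,-0.3,0.4,0,0,0],[-0.4,-0.2,0.4,0,0,0],[0,0,0,0,0,0],[0,0,0,0,0,0]]' | grep -E "pos|ft"
python3 -c "
from h import *
q=[.4541,-.2097,.0919];p=place(q,[0,-80,150])[0];plan(p,down(.0919))"
```

```text
ee_pos: [0.5919, 0.1287, 0.4067]
ft_force: [-0.4, -0.4, 0.5]
ee_pos: [0.5453, -0.0283, 0.4068]
ft_force: [0.4, -1.3, -0.4]
ee_pos: [0.4991, -0.1832, 0.407]
ft_force: [-0.1, 0.4, 0.6]
ee_pos: [0.4737, -0.255, 0.3623]
ft_force: [0.4, -0.8, -0.1]
t 15.03 grasp [ 0.4732 -0.255   0.1983] w 0.0871 gf 0.0 F [ 0.4 -0.8 -0.1]
turn rows (first) [-0.03 -0.   -0.03] then shift [-0.83 -0.38  1.21]
```

```bash
python3 -m inch '[[-0.4,-0.2,0.4,-0.03,0,-0.03],[-0.43,-0.18,0.6,0,0,0],[0,0,0.6,0,0,0],[0,0,0.6,0,0,0],[0,0,0.5,0,0,0]]' | grep -E "pos|ft"
python3 -m inch '[[0,0,0.5,0,0,0],[0,0,0.4,0,0,0],[0,0,0,0,0,0],[0,0,0,0,0,0],[0,0,0,0,0,0]]' | grep -E "pos|ft"
python3 - <<'E'
from h import *
from bench import eyes
q=[.4541,-.2097,.0919];p=place(q,[0,-80,45])[0];plan(p,down(.0919))
w=eyes.camera("wrist");w["fish"]=1;pickle.dump(w,open("w5.pkl","wb"))
cv2.imwrite("pics/w5.png",cv2.resize(w["pixels"][...,::-1][:330],None,fx=1.4286,fy=1.4286))
E
```

```text
ee_pos: [0.4633, -0.2876, 0.2539]
ft_force: [0.5, 2.1, -0.0]
ee_pos: [0.4634, -0.2885, 0.22]
ft_force: [0.7, 0.5, 0.0]
t 15.87 grasp [ 0.4638 -0.2885  0.056 ] w 0.087 gf 0.0 F [0.7 0.5 0. ]
turn rows (first) [0.02 0.   0.03] then shift [-0.02 -0.05  0.27]
```

View pics/w5.png

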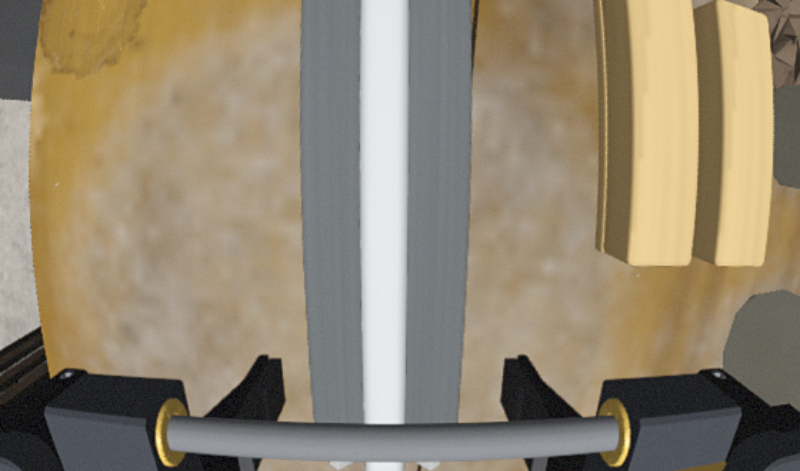

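The rod at column 384 lies about 2 mm left of the middle of the fingers (393). I'll centre on it, lower and grip.

```bash
python3 -m inch '[[0,-0.06,0.1,0,0,0],[0,0,0.17,0,0,0],[0,0,0,0,0,0],[0,0,0,0,0,0],[0,0,0,0,0,0]]' -1 50| grep -E "pos|ft"
for i in 1 2; do python3 -m inch '[[0,0,0,0,0,0],[0,0,0,0,0,0],[0,0,0,0,0,0],[0,0,0,0,0,0],[0,0,0,0,0,0]]' | grep -E "pos|ft|wid|grip"; done
```

```text
ee_pos: [0.46, -0.2889, 0.2078]
ft_force: [0.3, -0.3, 0.3]
ee_pos: [0.4601, -0.2889, 0.2078]
ft_force: [0.0, -0.1, 0.4]
width: 0.0283
grip_force: 0.0
ee_pos: [0.4604, -0.2889, 0.2079]
ft_force: [1.7, -0.3, 0.2]
width: 0.0147
grip_force: 50.0
```

```bash
python3 -m inch '[[0,0,-0.2,0,0,0],[0,0,-0.5,0,0,0],[0,0,-0.6,0,0,0],[0,0,-0.6,0,0,0],[0,0,-0.4,0,0,0]]' | grep -E "pos|ft"
python3 -c "
from h import *
p=place(ST,[-18,-325,140])[0];print(p);plan(p,down(ST[2]))"
```

```text
ee_pos: [0.4596, -0.2895, 0.3021]
ft_force: [0.6, -0.2, -0.9]
[ 0.57957025 -0.15381146  0.14      ]
t 17.58 grasp [ 0.4599 -0.2896  0.1381] w 0.0148 gf 50.0 F [ 0.6 -0.2 -0.9]
turn rows (first) [ 0.02  0.   -1.5 ] then shift [ 2.45  3.81 -0.05]
```

```bash
python3 -m inch '[[0,0.2,0,0,0,-0.3],[0.2,0.5,0,0,0,-0.5],[0.4,0.6,0,0,0,-0.5],[0.5,0.6,0,0,0,-0.2],[0.5,0.6,0,0,0,0]]' | grep -E "pos|ft"
python3 -m inch '[[0.4,0.6,0,0,0,0],[0.3,0.4,0,0,0,0],[0.1,0.2,0,0,0,0],[0,0,0,0,0,0],[0,0,0,0,0,0]]' | grep -E "pos|ft"
python3 -c "
from h import *
p=place(ST,[-18,-325,85])[0];plan(p,down(ST[2]))"
```

```text
ee_pos: [0.5434, -0.2059, 0.3004]
ft_force: [0.2, 0.3, -0.6]
ee_pos: [0.58, -0.1636, 0.3]
ft_force: [-0.3, -0.5, -1.2]
t 18.42 grasp [ 0.5801 -0.1637  0.136 ] w 0.0146 gf 50.0 F [-0.3 -0.5 -1.2]
turn rows (first) [ 0.    0.01 -0.  ] then shift [0.24 0.06 1.28]
```

```bash
python3 -m inch '[[0,0.06,0.3,0,0,0],[0.1,0,0.4,0,0,0],[0.14,0,0.4,0,0,0],[0,0,0.2,0,0,0],[0,0,0,0,0,0]]' | grep -E "pos|ft"
python3 - <<'E'
from h import *
from bench import eyes
p=place(ST,[-18,-325,84])[0];plan(p,down(ST[2]))
w=eyes.camera("wrist");w["fish"]=1;s=eyes.camera("side");pickle.dump((w,s),open("w6.pkl","wb"))
a=cv2.resize(w["pixels"][...,::-1][0:320,200:360],None,fx=1.875,fy=1.875,interpolation=cv2.INTER_CUBIC)
b=cv2.resize(s["pixels"][...,::-1][175:295,220:320],None,fx=5,fy=5,interpolation=cv2.INTER_CUBIC)
cv2.imwrite("pics/w6.png",np.hstack([a,b]))
print(a.shape,b.shape)
# predicted eye centres / rod tip in each view (view px)
P=place(ST,[[-18,-62,85],[-18,62,85],[-18,-95,85]])
print((proj(w,P)-[200,0])*1.875,(proj(s,P)-[220,175])*5+[300,0])
E
```

```text
ee_pos: [0.5791, -0.1533, 0.2458]
ft_force: [-0.5, -0.2, -0.6]
t 18.83 grasp [ 0.5788 -0.1533  0.0818] w 0.0146 gf 50.0 F [-0.5 -0.2 -0.6]
turn rows (first) [-0.02 -0.01 -0.01] then shift [-0.01  0.01 -0.06]
(600, 300, 3) (600, 500, 3)
[[ 139.70667416 -339.23780724]
 [ 139.58534233 -480.55184064]
 [ 139.75300583 -277.91909206]] [[503.85610495 124.09879468]
 [422.34491974  55.74537045]
 [527.73776441 144.12541061]]
```

View pics/w6.png

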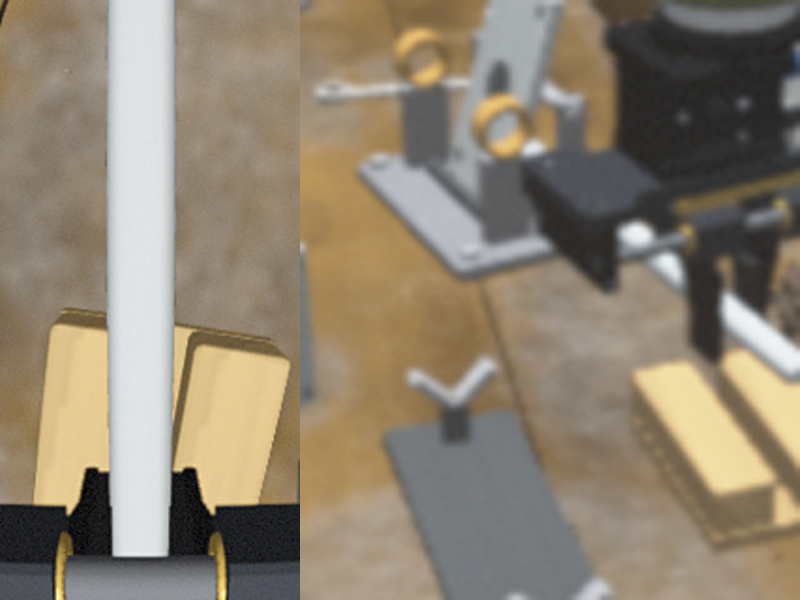

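The rod's axis (column 140.5) lines up with the predicted eye axis (139.7). In the side view the eyes at (502,125) and (420,56) match the model to about 1 mm. I'll correct the height by 2 mm and enter the right eye.

```bash
python3 -m inch '[[0,0,-0.06,0,0,0],[0.2,0,0,0,0,0],[0.3,0,0,0,0,0],[0.3,0,0,0,0,0],[0,0,0,0,0,0]]' | grep -E "pos|ft"
python3 -m inch '[[0.3,0,0,0,0,0],[0.4,0,0,0,0,0],[0.4,0,0,0,0,0],[0.3,0,0,0,0,0],[0,0,0,0,0,0]]' | grep -E "pos|ft"
python3 - <<'E'
from h import *
p=place(ST,[-18,-240,84])[0];plan(p,down(ST[2]))
E
```

```text
ee_pos: [0.5716, -0.1181, 0.2503]
ft_force: [1.0, 0.5, -1.3]
ee_pos: [0.5562, -0.0647, 0.2502]
ft_force: [0.7, 0.8, 0.2]
t 19.77 grasp [ 0.5564 -0.0644  0.0862] w 0.0143 gf 50.0 F [0.7 0.8 0.2]
turn rows (first) [ 0.01 -0.01  0.03] then shift [-0.18 -0.04  0.06]
```

```bash
python3 -m inch '[[0.3,-0.04,0.05,0,0,0],[0.3,0,0,0,0,0],[0,0,0,0,0,0],[0,0,0,0,0,0],[0,0,0,0,0,0]]' | grep -E "pos|ft"
python3 - <<'E'
from h import *
from bench import eyes
p=place(ST,[-18,-210,84])[0];plan(p,down(ST[2]))
w=eyes.camera("wrist");w["fish"]=1;s=eyes.camera("side");sc=eyes.camera("scene")
a=cv2.resize(w["pixels"][...,::-1][0:200,225:325],None,fx=3,fy=3,interpolation=cv2.INTER_CUBIC)
b=cv2.resize(s["pixels"][...,::-1][175:225,230:280],None,fx=10,fy=10,interpolation=cv2.INTER_CUBIC)
o=np.zeros((600,800,3),np.uint8);o[:,:300]=a;o[:500,300:]=b
cv2.imwrite("pics/w7.png",o)
P=place(ST,[[-18,-62,85],[-18,62,85],[-18,20,85]])
print((proj(w,P)-[225,0])*3,(proj(s,P)-[230,175])*10+[300,0])
E
```

```text
ee_pos: [0.5486, -0.046, 0.2485]
ft_force: [0.2, -0.6, -0.8]
t 20.18 grasp [ 0.5488 -0.046   0.0845] w 0.0146 gf 50.0 F [ 0.2 -0.6 -0.8]
turn rows (first) [ 0.01  0.   -0.  ] then shift [0.07 0.02 0.01]
[[ 147.53172626  -93.07242727]
 [ 147.90698807 -567.41986369]
 [ 147.78395283 -448.69153115]] [[607.71220989 248.19758936]
 [444.68983947 111.49074091]
 [497.1969894  155.52204145]]
```

View pics/w7.png

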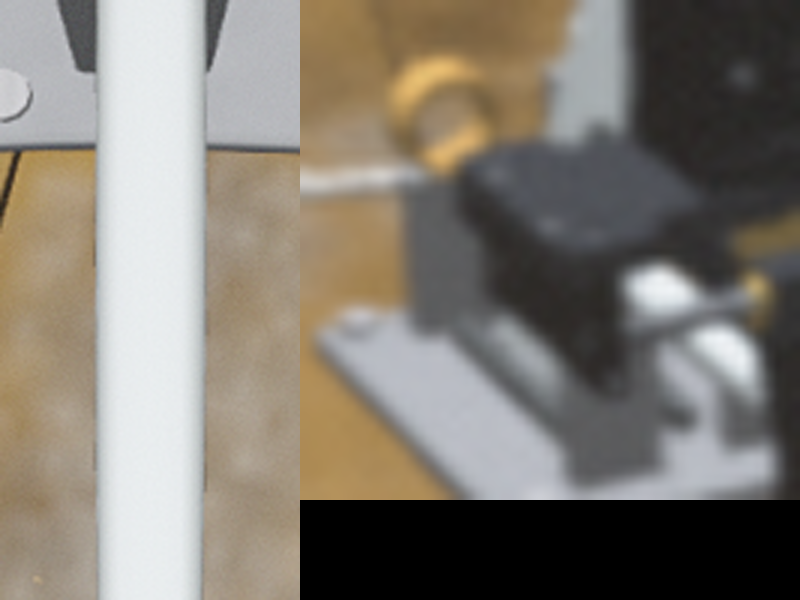

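The left eye shows at (440,112), predicted (445,111), and the right eye's post is centred about 1.3 mm to the robot side of the rod. I'll shift 1.2 mm that way and go on slowly, watching the force.

```bash
python3 -m inch '[[0.1,-0.03,0,0,0,0],[0.2,0,0,0,0,0],[0.2,0,0,0,0,0],[0,0,0,0,0,0],[0,0,0,0,0,0]]' | grep -E "pos|ft"
python3 -m inch '[[0.15,0,0,0,0,0],[0.15,0,0,0,0,0],[0.15,0,0,0,0,0],[0.05,0,0,0,0,0],[0,0,0,0,0,0]]' | grep -E "pos|ft"
python3 -m inch '[[0.15,0,0,0,0,0],[0.15,0,0,0,0,0],[0.15,0,0,0,0,0],[0.05,0,0,0,0,0],[0,0,0,0,0,0]]' | grep -E "pos|ft|tor"
python3 - <<'E'
from h import *
from bench import r
ST[0]-=.0012
p=place(ST,[-18,-100,84])[0];plan(p,down(ST[2]));print(r.read_state()["torque"])
E
```

```text
ee_pos: [0.5418, -0.0253, 0.2484]
ft_force: [0.0, -0.8, -1.4]
ee_pos: [0.5364, -0.0061, 0.2483]
ft_force: [-0.3, -0.2, -0.7]
ee_pos: [0.5309, 0.0131, 0.2483]
ft_force: [-0.9, -0.9, -0.8]
t 21.58 grasp [0.5311 0.0133 0.0843] w 0.0146 gf 50.0 F [-0.9 -0.9 -0.8]
turn rows (first) [ 0.01 -0.    0.01] then shift [1.29 0.01 0.01]
[-0.16880218  0.03952697  0.04836457]
```

The tip is in the left eye with no contact force. I'll go on to the final position.

```bash
python3 -m inch '[[0.15,0,0,0,0,0],[0.2,0,0,0,0,0],[0.2,0,0,0,0,0],[0.1,0,0,0,0,0],[0,0,0,0,0,0]]' | grep -E "pos|ft"
python3 -m inch '[[0.15,0,0,0,0,0],[0.2,0,0,0,0,0],[0.2,0,0,0,0,0],[0.09,0,0,0,0,0],[0,0,0,0,0,0]]' | grep -E "pos|ft"
python3 -m inch '[[0,0,0,0,0,0],[0,0,0,0,0,0],[0,0,0,0,0,0],[0,0,0,0,0,0],[0,0,0,0,0,0]]' | grep -E "pos|ft"
python3 - <<'E'
from h import *
from bench import r,eyes
ST[0]-=.0012
p=place(ST,[-18,-100,84])[0];plan(p,down(ST[2]));print(r.read_state()["torque"])
for n in("wrist","scene","side"):
    w=eyes.camera(n);w["fish"]=n=="wrist"
    pickle.dump(w,open(f"e_{n}.pkl","wb"))
    P=place(ST,[[-18,130,85],[-18,62,85],[-18,70,85],[-18,-62,85]]);print(n,proj(w,P).round(1).tolist())
    if n=="wrist":
        im=w["pixels"].astype(int)
        for y in range(10,301,20):
            row=im[y,150:400];m=(row.min(1)>185);i=np.flatnonzero(m)
            b=(row[:,0]-row[:,2]>90);j=np.flatnonzero(b)
            print(y,"white",(i.min()+150,i.max()+150,len(i)) if len(i) else None,"brass/wood",(j.min()+150,j.max()+150,len(j)) if len(j) else None)
E
```

```text
ee_pos: [0.5237, 0.0388, 0.2483]
ft_force: [-0.2, 0.5, -0.8]
ee_pos: [0.5168, 0.0633, 0.2483]
ft_force: [0.1, 0.2, -1.3]
ee_pos: [0.5171, 0.0616, 0.2484]
ft_force: [0.2, 0.6, -1.0]
t 22.83 grasp [0.5173 0.0617 0.0844] w 0.0145 gf 50.0 F [ 0.2  0.6 -1. ]
turn rows (first) [ 0.01  0.   -0.  ] then shift [0.03 0.02 0.01]
[-0.14468979 -0.03359122  0.0027559 ]
wrist [[274.4, -147.5], [274.3, -52.7], [274.3, -66.2], [274.2, 207.8]]
10 white (np.int64(260), np.int64(289), 30) brass/wood (np.int64(155), np.int64(212), 53)
30 white (np.int64(260), np.int64(290), 31) brass/wood (np.int64(154), np.int64(211), 52)
50 white (np.int64(259), np.int64(289), 31) brass/wood (np.int64(150), np.int64(211), 58)
70 white (np.int64(260), np.int64(290), 31) brass/wood (np.int64(154), np.int64(211), 58)
90 white (np.int64(260), np.int64(289), 30) brass/wood (np.int64(150), np.int64(211), 61)
110 white (np.int64(259), np.int64(290), 32) brass/wood (np.int64(150), np.int64(211), 59)
130 white (np.int64(260), np.int64(289), 30) brass/wood (np.int64(151), np.int64(211), 50)
150 white (np.int64(259), np.int64(289), 31) brass/wood (np.int64(160), np.int64(212), 46)
170 white (np.int64(260), np.int64(383), 44) brass/wood (np.int64(150), np.int64(212), 27)
190 white (np.int64(260), np.int64(382), 45) brass/wood (np.int64(156), np.int64(294), 9)
210 white None brass/wood (np.int64(163), np.int64(397), 83)
230 white (np.int64(365), np.int64(376), 12) brass/wood (np.int64(153), np.int64(394), 103)
250 white (np.int64(261), np.int64(288), 28) brass/wood (np.int64(155), np.int64(175), 16)
270 white (np.int64(261), np.int64(287), 27) brass/wood None
290 white (np.int64(261), np.int64(287), 27) brass/wood None
scene [[268.1, 280.4], [270.7, 263.4], [270.4, 265.3], [274.7, 236.7]]
side [[236.1, 179.5], [244.1, 186.2], [243.1, 185.4], [260.4, 199.9]]
```

```bash
python3 - <<'E'
from h import *
w=pickle.load(open("e_wrist.pkl","rb"))["pixels"].astype(int)
for y in range(192,236,6):
    row=w[y,225:325];j=np.flatnonzero(row[:,0]-row[:,2]>90)+225;print(y,j.min() if len(j) else 0,j.max() if len(j) else 0,len(j))
s=pickle.load(open("e_scene.pkl","rb"))["pixels"].astype(int)
print("scene: W=white, B=brass")
for y in range(222,296,3):
    print(y,"".join("W" if p.min()>150 else "B" if p[0]-p[2]>90 and p[0]>190 else "o" if p[0]-p[2]>40 else "." for p in s[y,235:310]))
E
```

```text
192 251 298 12
198 249 301 17
204 237 312 32
210 237 312 76
216 237 311 75
222 237 311 75
228 237 310 74
234 241 307 67
scene: W=white, B=brass
222 ...............WWWWW.....ooooooo........WWWW......ooooooooooooooooooooooooo
225 ..............WWWWWW...................WWWWW......ooooooo.o.oo.ooooooooooo.
228 ..............WWWWWWWW.................WWWWW....................oooooooo...
231 .........oooWWWWWWWWWWWW..oooooo...ooBBBBBBBBo...oo.o............ooooooo...
234 ooooooooooooWWWWWWWWWWWWWW.ooo.oooooooWWWWoBBBoo................ooooooooooo
237 ooooooooo...WWWW...WWWWWWW..oo...ooo.WWWWWWW.ooo...............oooooooooooo
240 oooooooo.........WWWWWWWWWW......ooooWWWWWWoBoo...........ooooooooooooooooo
243 ooooooooooooo.....WWWWWWWWWW.oooo...WWWWWWW..W.............oooooooooooooooo
246 ooooooooooo.ooo....WWWWWW..WW.......WWWWWW.........oooooooooooooooooooooooo
249 oooooooooooooooo....WWWW.....W.....WWWWWWW.......oooooooooooooooooooooooooo
252 oooooooooooooooo.W....WWW.....WW.o.WWWWWW.......ooooooooooooooooooooooooooo
255 oooooooooooooooWWWW....WW.....WW.oWWWWWWW......ooooooooooooooooooooooooo
[... 343 characters left out ...]
......WWW........WWWWWWW...WWWWWWWWWWWWWWooooooooooooooooooo
273 oooooooo.WWWW........WWW.......WWWWWWW.....WWWWWWWWWWWW.ooooooooooooooooooo
276 ooooooooWWWWW........WW........WWWWWWW.....WWWWWWWWWWWW.ooooooooooooooooooo
279 oooooooWWWWWW.........W....W...WWWWWWW.....WWWWWWWWWWWWoooooooooooooooooooo
282 ooooooWWWWWWW.............WWW..............WWWWWWWWWWW.oooooooooooooooooooo
285 ooooo.WWWWWWW............WWWWW.............WWWWWWWWWWW.oooooooooooooooooooo
288 oooooWWWWWWWWW........WWWWWWWW.............WWWWWWWWWWWooooooooooooooooooooo
291 ooooWWWWWWWWWWWWWWWWWWWWWWWWWWWWWWWWW.....WWWWWWWWWWWWooooooooooooooooooooo
294 ooo.WWWWWWWWWWWWWWWWWWWWWWWWWWWWWWWWWWWWWWWWWWW.WWWWW.ooooooooooooooooooooo
```

The rod passes through both eyes: its tip shows in the scene view at (269,280), past the left eye, as predicted. It is centred in the right eye (rod 274.6, brass 274.3), and the measured load is only about the rod's weight.

```bash
python3 -c "
from bench import job
print(job.close_job())"
```

```text
the job is handed in; nothing more can be done
None
```

The plate leans in the stand against the rear bar, released, and the rod is threaded through both eyes and held there unforced, about 60 mm beyond the left eye and 100 mm beyond the right; the job was handed in at about 23 s.

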